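# Click a food box lid shut, side by side

### The arm

A 6-joint arm with a two-finger parallel gripper is mounted at the origin on a cart in front of the work surface, level with it; the furniture and walls round the work are solid. World frame = base frame: x ahead of the robot, y to its left, z up, the work surface at z = 0. Lengths are in mm, angles in degrees, forces in N, time in s.
With the tool pointing down it reaches from about 300 to 850 mm from the base axis. Payload 4.2 kg.
Tool frame: the origin (TCP) lies between the finger pads; the fingertips stand 14 mm ahead of it and the grasp point (between the pads) lies 5 mm behind it (env.finger_overhang is the distance from the TCP to the fingertips, in mm); z points along the fingers, y is the line along which they close (so a half turn about z gives the same grasp; the last joint's range is limited). The gripper opens to 91 mm and grips with 3 to 60 N. Pads are 32 mm wide; open, the fingers measure 118 mm over their backs; the gripper's body (76 mm by 178 mm) begins 60 mm behind the grasp point.
Start: joints at [71.849, 18.312, 89.639, -0, 72.044, -1.146], TCP at [168.167, 549.874, 227.976] pointing down, gripper open.
Joint ranges: [-177.97, 177.97], [-48.28, 115.42], [12.27, 149.76], [-77.06, 257.06], [2.81, 150.46], [-146.56, 146.56]. Speed limits (degrees/s): [147.25, 147.25, 180, 180, 180, 180].

### API

Orientations are given as [roll, pitch, yaw] about the fixed x, y, z axes, in that order (R = Rz(yaw) Ry(pitch) Rx(roll)).
In Python, from workcell import status, cams, env, finder gives the robot as it stands.
- The arm moves only by the tool apply_moves, never from a script. Its argument "increments" is a list of rows, each a list of 7 numbers: the opening, from -1 (shut) to 1 (fully open), then the shift along the world's x, y, z in m, then the turn, a rotation vector about the world's x, y, z in degrees. In form: [[gripper, x, y, z, ax, ay, az], ...]. A call has 1 to 5 rows; each row shifts and turns the commanded pose from where the row before left it; what a row does not reach is not made up. A row lasts 1/12 s, in which the tool goes at most 41.7 mm and 7.16 degrees, less where a joint would pass 70% of its speed; a pose out of reach is approached as far as the arm can. A call with a gripper value outside its range is refused whole. The fingers move at their own pace and stop on an object; "newtons" is the grip in N (left out, the last holds). Time passes only in rows, so rows that do not move let the fingers close. It gives the time, the measured TCP pose, the force, the opening and the grip force at its end, in the units of the state.
- status.state(): the state, without advancing time (a new reading comes with each control period).
- cams.grab_frame(name): name is "scene" or "top" or "wrist"; returns a dict with "color" (384x512x3 uint8, red, green, blue), "intrinsics" (3x3 intrinsics, pixels), "R" (3x3) and "t" (3): a world point X has camera coordinates R X + t. Camera axes: x right, y down, z forward; pixel columns grow to the right and rows downward; lengths in mm; the calibration is good to about 2 mm. The wrist camera is an equidistant fisheye: a pixel r from the principal point sees the ray r / f radians off the axis. A picture is of the moment at which its call begins. There is no depth.
- env.job_done(): hands the job in; it is judged then, once.
Trained networks look in the newest picture that a camera, given by its name, has taken for a name from the list of things; names that differ only in an ending like _2 or _b are one class to them, and where a whole thing is asked for, a point or a joint stands for the part that bears it (a point fixed in the world has none). Each returns a list of dicts, best first, with "score" (0 to 1); they miss things now and then, are a little off and sometimes report something else, mostly with a low value. They report only what shows in the picture. A call takes as long as a camera call. They do not tell look-alikes from the thing itself.
- finder.boxes_of(query, camera): "rect" ([left, top, width, height] in pixels, round what is visible of it).
- finder.trace(query, camera): "pixels" (384x512 bool, what is visible of it) and "rect" ([left, top, width, height] in pixels, round what is visible of it).
The state is a dict: "time_s": time; "qpos": joint angles; "qvel": joint speeds; "effort": joint torques, N m; "ee_pos": TCP position; "ee_rot": TCP orientation; "force": force on the tool from outside, world axes, zero at the start; "torque": the same for the moment, N m; "gripper_width": finger opening in mm; "gripper_force": force on a finger pad.
Only numpy, scipy, OpenCV 4.12 (cv2) and the standard library are available. Lean on these libraries where they do the work, as an engineer would, in place of code of your own. Each camera call takes 0.05 s, during which the arm holds its last target. There are 200 camera calls.

### The job

The lid lies on the glass food box, but the four sides of its rim are still sprung up. Press each side of the rim down with the fingertips until it clicks shut, all the way round. The box is only to be pressed: leave it standing where it is without lifting or tipping it, and leave the jars and the mug around it undisturbed.

Things in the scene. Friction and masses are not known exactly. Their poses are not given: they have to be found in the camera images.
- food_box: clear glass food box with a grey plastic lid, a lemon and garlic inside; loose, 0.6 to 1.1 kg. Glass body 112 (its x) x 152 (its y) x 70 mm, lid 120 x 160 mm. Origin: centre of its underside, on the worktop; z up.
- lid_centre (a point): centre of the lid's top face, 76 mm above the worktop. Middle panel (72 x 112 mm) and the four 24 mm square corners of the 6 mm lid are rigid and seated. Between the corners the four sides of the rim are separate sprung sections, 24 mm wide, each hinged along the edge of the middle panel.
- rim_near (a joint): angle of the rim section on the box's -x side (112 mm long), rad: 0 = sprung up, outer edge 10 mm above the lid's top; 0.42 = clicked shut, flush. Bistable: at the press point it takes 6 to 7 N to start, ever less on the way; past halfway (0.21) it snaps shut by itself and stays; let go earlier, it springs up.
- rim_near_press (a point): press point on top of the -x side section, mid-length, 16 mm out from its hinge, 8 mm in from its outer edge. Moves with it: 6.5 mm above the lid's top when sprung up, level with it (76 mm above the worktop) when shut, then 52 mm from the box centre along the box x axis (-x side). Clear above.
- rim_far (a joint): angle of the rim section on the box's +x side (112 mm long), rad: 0 = sprung up, outer edge 10 mm above the lid's top; 0.42 = clicked shut, flush. Bistable: at the press point it takes 6 to 7 N to start, ever less on the way; past halfway (0.21) it snaps shut by itself and stays; let go earlier, it springs up.
- rim_far_press (a point): press point on top of the +x side section, mid-length, 16 mm out from its hinge, 8 mm in from its outer edge. Moves with it: 6.5 mm above the lid's top when sprung up, level with it (76 mm above the worktop) when shut, then 52 mm from the box centre along the box x axis (+x side). Clear above.
- rim_left (a joint): angle of the rim section on the box's +y side (72 mm long), rad: 0 = sprung up, outer edge 10 mm above the lid's top; 0.42 = clicked shut, flush. Bistable: at the press point it takes 6 to 7 N to start, ever less on the way; past halfway (0.21) it snaps shut by itself and stays; let go earlier, it springs up.
- rim_left_press (a point): press point on top of the +y side section, mid-length, 16 mm out from its hinge, 8 mm in from its outer edge. Moves with it: 6.5 mm above the lid's top when sprung up, level with it (76 mm above the worktop) when shut, then 72 mm from the box centre along the box y axis (+y side). Clear above.
- rim_right (a joint): angle of the rim section on the box's -y side (72 mm long), rad: 0 = sprung up, outer edge 10 mm above the lid's top; 0.42 = clicked shut, flush. Bistable: at the press point it takes 6 to 7 N to start, ever less on the way; past halfway (0.21) it snaps shut by itself and stays; let go earlier, it springs up.
- rim_right_press (a point): press point on top of the -y side section, mid-length, 16 mm out from its hinge, 8 mm in from its outer edge. Moves with it: 6.5 mm above the lid's top when sprung up, level with it (76 mm above the worktop) when shut, then 72 mm from the box centre along the box y axis (-y side). Clear above.
- jam: jam jar with yellow lid, 71 mm across, 110 mm high; loose bystander. Origin: centre of underside, z up
- mug: white mug, 80 x 113 mm with handle, 91 mm high; loose bystander. Origin: underside, in the middle of its length with handle, z up
- spice: spice jar with black cap, 41 mm across, 105 mm high; loose bystander. Origin: centre of underside, z up
There are look-alikes about, which are no part of the job. Of the things that look like the food_box, the smaller one is meant.

How it is judged:
By the outcome, as a careful person would: the job done as asked, in the order asked, and still so for the second after the job is handed in, with the robot touching nothing.
It also fails if it takes over 48 s, if anything falls off the work surface, if the arm or the gripper's body presses on something with over 40 N, if the wrist force passes 120 N, or if a joint passes its speed limit or range.

## Working session

There is one attempt and no reset: what is moved stays moved. The work goes in short steps, Python scripts to look and compute and a tool call to move; the robot and the scene stay as the last step left them, time stands still between calls to the robot, and variables do not carry over. Pictures are saved under pics/ and viewed, at most 10 in all, crops included, and the job is handed in when it is done.

Besides the shell and the picture viewer there is one more tool, called after ">>>" as name([rows], argument=value, ...), one row to a line, values as JSON. apply_moves: Moves the arm, as the interface text tells. Its arguments: {"type":"object","properties":{"increments":{"type":"array","items":{"type":"array","items":{"type":"number"}}},"newtons":{"type":"number"}},"required":["increments"]}

```bash
mkdir -p pics
python3 - <<'E'
from workcell import status,cams,env,finder
import cv2,numpy as np
print(status.state()); print(env.finger_overhang)
ims=[]
for c in ["scene","top"]:
    f=cams.grab_frame(c); cv2.imwrite(f"pics/{c}_raw.png",f["color"][...,::-1])
    np.savez(f"pics/{c}.npz",**f)
    for q in ["food_box","jam","mug","spice"]:
        print(c,q,[(round(d["score"],2),[int(v) for v in d["rect"]]) for d in finder.boxes_of(q,c)][:5])
    print(f["intrinsics"].tolist(),f["R"].tolist(),f["t"].tolist())
    ims.append(f["color"][...,::-1])
a=cv2.resize(ims[1],(800,600)); cv2.imwrite("pics/top1.png",a)
cv2.imwrite("pics/scene1.png",cv2.resize(ims[0],(800,600)))
E
```

```text
{'time_s': 0.0, 'qpos': array([ 7.18477072e+01,  1.83510372e+01,  8.97078213e+01, -1.89060568e-03,
        7.20433026e+01, -1.14592011e+00]), 'qvel': array([-0.11485627, -0.00038735, -0.0401245 , -0.04939373,  0.09087065,
       -0.02738034]), 'effort': array([ 4.73903549e-05, -4.12448001e+01, -2.31974941e+01,  7.26208510e-02,
        4.54417686e-02, -1.21231406e-04]), 'ee_pos': array([168.0307529 , 549.38681512, 227.11672547]), 'ee_rot': array([-1.79897823e+02, -2.45981091e-04,  1.62994212e+02]), 'force': array([-0.18832118, -0.31813003, -1.05997484]), 'torque': array([-0.01629462,  0.00080631, -0.03917374]), 'gripper_force': 0.0, 'gripper_width': 91.71449155942301}
14.0
scene food_box [(0.77, [226, 196, 63, 84]), (0.56, [307, 124, 94, 75])]
scene jam [(0.95, [188, 182, 31, 49])]
scene mug [(0.77, [255, 159, 29, 41])]
scene spice [(0.57, [216, 283, 20, 32]), (0.33, [224, 200, 69, 73])]
[[481.63848011776423, 0.0, 250.24945967405046], [0.0, 481.63848011776423, 194.82155357754448], [0.0, 0.0, 1.0]] [[-0.8874691370100284, -0.4608219967021793, 0.006451217721610309], [-0.3553320756225532, 0.6752641198659465, -0.6463416159086746], [0.2934921581379017, -0.5759005606674517, -0.7630209022919827]] [563.812456891353, 253.33368044146061, 1132.0250795907102]
top food_box [(0.85, [199, 177, 59, 51])]
top jam [(0.68, [215, 130, 26, 32]), (0.31, [208, 182, 40, 13])]
top mug [(0.94, [273, 166, 40, 33])]
top spice [(0.63, [151, 205, 21, 14])]
[[448.9237455045011, 0.0, 253.5567670589612], [0.0, 448.9237455045011, 188.02675848151134], [0.0, 0.0, 1.0]] [[-0.016240005833645516, -0.9998364898886984, 0.007953345055399765], [-0.9975593635679973, 0.015661751002763354, -0.06804429229068168], [0.06790860305097902, -0.00903897353544824, -0.9976505994530802]] [48.163736060162954, 603.4045767863797, 1319.1592154673413]
```

Run:
```python
import cv2,numpy as np
a=cv2.imread("pics/scene_raw.png")[100:340,150:470]; b=cv2.imread("pics/top_raw.png")[90:270,130:370]
cv2.imwrite("pics/s.png",cv2.resize(a,(800,600),interpolation=cv2.INTER_CUBIC)); cv2.imwrite("pics/t.png",cv2.resize(b,(800,600),interpolation=cv2.INTER_CUBIC))
```

```text
(no output)
```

View pics/s.png

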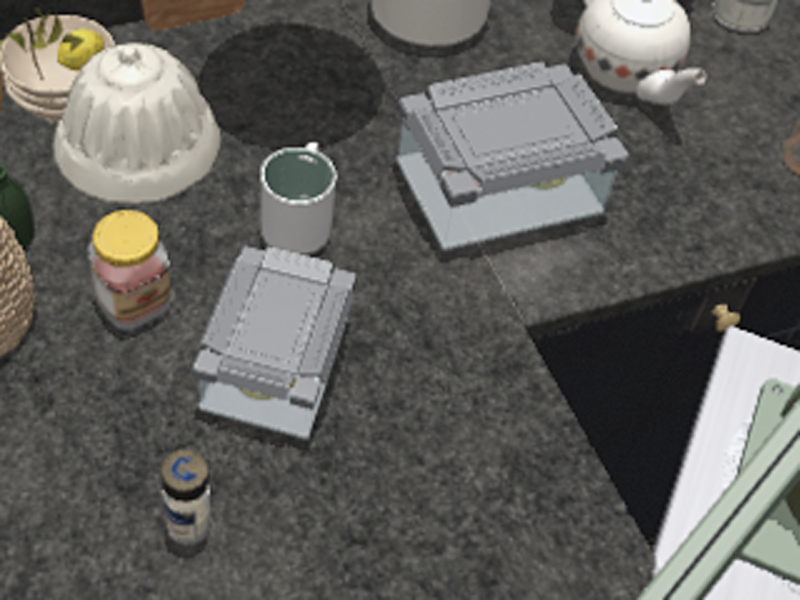

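View pics/t.png

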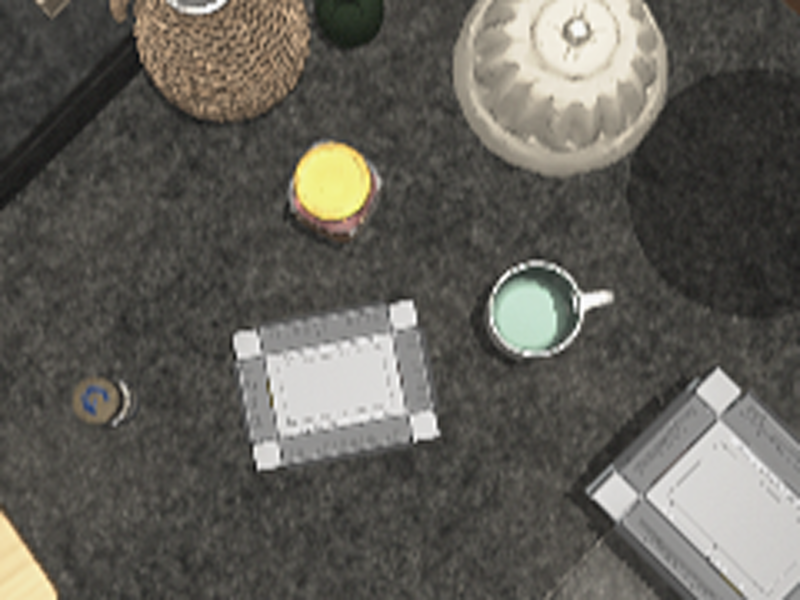

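The box-like things in the top picture are at pixel (231,206), the small one near the jam, mug and spice jars, and at about (350,240), the large one by the edge. The small one fits the description. Both crops show the size difference clearly, and all four rims are raised. Next I'll fit its pose.

```bash
cat > h.py <<'E'
import numpy as np
def ray_z(f,p,z):
    K,R,t=f["intrinsics"],f["R"],f["t"]
    d=R.T@np.linalg.inv(K)@[p[0],p[1],1]; c=-R.T@t
    return c+d*(z-c[2])/d[2]
E
python3 - <<'E'
from h import *
import cv2
from scipy.optimize import least_squares
T=np.load("pics/top.npz"); S=np.load("pics/scene.npz")
g=cv2.cvtColor(T["color"],cv2.COLOR_RGB2GRAY)
m=np.zeros_like(g); m[175:235,195:265]=(g[175:235,195:265]>165)
n,l,st,ce=cv2.connectedComponentsWithStats(m)
q=[]
for i in range(1,n):
    if st[i,4]>15: 
        w=ray_z(T,ce[i],76); print(ce[i].round(1),st[i,4],w.round(1))
top=np.array([[232,333],[413,300],[440,437],[258,471]])*0.3+[130,90]
W=np.array([ray_z(T,p,76) for p in top])[:,:2]
print("outer",W.round(1),"sides",[np.linalg.norm(W[i]-W[(i+1)%4]).round(1) for i in range(4)])
def fit(W,a,b):
    # order: TL,TR,BR,BL ; long axis TL->TR ~ -world y, world x up
    L=np.array([[a,b],[a,-b],[-a,-b],[-a,b]])
    fn=lambda s:((np.array([[np.cos(s[2]),-np.sin(s[2])],[np.sin(s[2]),np.cos(s[2])]])@L.T).T+s[:2]-W).ravel()
    r=least_squares(fn,[*W.mean(0),0]); return r.x[:2].round(1),np.degrees(r.x[2]).round(2),r.fun.round(1)
print("outer fit",fit(W,60,80))
sc=np.array([[203,366],[347,283],[0,0],[0,0]])
for n_,p in [("jam",(333,182)),("mug",(535,310)),("spice",(97,402))]:
    print(n_,ray_z(T,np.array(p)*0.3+[130,90],100).round(0))
# reproject into scene
c,a,_=fit(W,60,80); a=np.radians(a)
v=S["color"].copy()
v=cv2.resize(v[180:300,200:310],None,fx=5,fy=5,interpolation=cv2.INTER_CUBIC)
for x,y in [(60,80),(60,-80),(-60,-80),(-60,80),(60,56),(60,-56),(36,80)]:
    X=np.array([c[0]+x*np.cos(a)-y*np.sin(a),c[1]+x*np.sin(a)+y*np.cos(a),76])
    p=S["intrinsics"]@(S["R"]@X+S["t"]); p=(p[:2]/p[2]-[200,180]+.5)*5
    cv2.circle(v,tuple(int(k) for k in p),3,(255,0,0),-1)
cv2.imwrite("pics/chk.png",v[...,::-1])
E
```

```text
[232.9 204.5] 1099 [554.1  98.7  76. ]
[203.7 193.2] 61 [587.8 181.5  76. ]
[209.7 226. ] 62 [494.1 165.4  76. ]
outer [[597.4 193.2]
 [623.3  37.7]
 [505.6  16.5]
 [479.3 172. ]] sides [np.float64(157.7), np.float64(119.6), np.float64(157.7), np.float64(120.0)]
outer fit (array([551.4, 104.9]), np.float64(9.77), array([-0.4,  0.7,  0.8, -1.5,  0.2, -0.7, -0.6,  1.5]))
jam [723. 104. 100.]
mug [611. -65. 100.]
spice [540. 304. 100.]
```

View pics/chk.png

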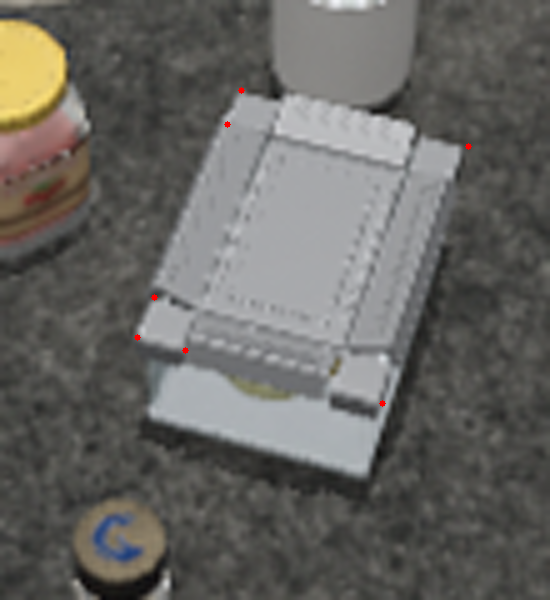

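The picture shows that the fitted corners match the lid to about 1 px. The box centre is about (552, 105) and its x axis is turned +9.8°. The open fingers (45–59 mm from the tool centre) sit on both ±x rims at once. I'll move over the box, turning about −63° on the way.

>>> apply_moves([
  [1,0.0192,-0.0222,0,0,0,-3.16],
  [1,0.0192,-0.0222,0,0,0,-3.16],
  [1,0.0192,-0.0222,0,0,0,-3.16],
  [1,0.0192,-0.0222,0,0,0,-3.16],
  [1,0.0192,-0.0222,0,0,0,-3.16],
])

```text
time_s: 0.92
ee_pos: [264.8, 437.8, 228.1]
ee_rot: [180.0, 0.0, 147.1]
force: [0.1, -1.2, 0.9]
gripper_width: 91.2
gripper_force: 0.0
```

>>> apply_moves([
  [1,0.0192,-0.0222,0,0,0,-3.16],
  [1,0.0192,-0.0222,0,0,0,-3.16],
  [1,0.0192,-0.0222,0,0,0,-3.16],
  [1,0.0192,-0.0222,0,0,0,-3.16],
  [1,0.0192,-0.0222,0,0,0,-3.16],
])

```text
time_s: 1.33
ee_pos: [360.9, 326.7, 228.2]
ee_rot: [180.0, 0.0, 131.2]
force: [0.7, 0.1, 0.0]
gripper_width: 91.5
gripper_force: 0.0
```

>>> apply_moves([
  [1,0.0192,-0.0222,0,0,0,-3.16],
  [1,0.0192,-0.0222,0,0,0,-3.16],
  [1,0.0192,-0.0222,0,0,0,-3.16],
  [1,0.0192,-0.0222,0,0,0,-3.16],
  [1,0.0192,-0.0222,0,0,0,-3.16],
])

```text
time_s: 1.75
ee_pos: [456.9, 215.6, 228.2]
ee_rot: [180.0, -0.0, 115.4]
force: [-0.4, -0.2, 0.3]
gripper_width: 91.3
gripper_force: 0.0
```

>>> apply_moves([
  [1,0.0192,-0.0222,0,0,0,-3.16],
  [1,0.0192,-0.0222,0,0,0,-3.16],
  [1,0.0192,-0.0222,0,0,0,-3.16],
  [1,0.0192,-0.0222,0,0,0,-3.16],
  [1,0.0192,-0.0222,0,0,0,-3.16],
])

```text
time_s: 2.17
ee_pos: [553.0, 104.6, 228.1]
ee_rot: [180.0, -0.0, 99.6]
force: [0.7, 1.1, -0.0]
gripper_width: 91.1
gripper_force: 0.0
```

>>> apply_moves([
  [1,0,0,-0.03,0,0,0],
  [1,0,0,-0.03,0,0,0],
  [1,0,0,0,0,0,0],
])

```text
time_s: 2.42
ee_pos: [548.8, 104.6, 162.7]
ee_rot: [-179.4, -0.0, 99.7]
force: [-0.8, -0.1, -0.7]
gripper_width: 91.1
gripper_force: 0.0
```

>>> apply_moves([
  [1,0,0,0,0,0,0],
  [1,0,0,0,0,0,0],
])

```text
time_s: 2.58
ee_pos: [553.0, 106.3, 169.4]
ee_rot: [179.9, -0.0, 99.8]
force: [-0.3, 0.7, 0.2]
gripper_width: 91.5
gripper_force: 0.0
```

Run:
```python
from h import *
from workcell import cams,status
import cv2
f=cams.grab_frame("wrist"); np.savez("pics/w1.npz",**f)
s=status.state(); print(s["ee_pos"],s["ee_rot"],s["force"])
K,R,t=f["intrinsics"],f["R"],f["t"]
print(K.round(1).tolist(),(-R.T@t).round(1))
v=cv2.resize(f["color"],(800,600),interpolation=cv2.INTER_CUBIC); k=800/512
c=np.array([552,105]); a=np.radians(9.8)
for x,y in [(60,80),(60,-80),(-60,-80),(-60,80),(36,56),(36,-56),(-36,-56),(-36,56)]:
    X=np.array([c[0]+x*np.cos(a)-y*np.sin(a),c[1]+x*np.sin(a)+y*np.cos(a),76])
    p=R@X+t; th=np.arctan2(np.hypot(*p[:2]),p[2]); u=p[:2]/np.hypot(*p[:2])*th*K[0,0]+K[:2,2]
    cv2.circle(v,tuple(int(q) for q in (u+.5)*k),3,(255,0,0),-1)
cv2.imwrite("pics/w1.png",v[...,::-1])
```

```text
[553.26965098 106.38139129 169.94278926] [1.79794320e+02 7.30555625e-06 9.98267509e+01] [-0.65716043  0.00878772  0.43437057]
[[297.3, 0.0, 254.4], [0.0, 297.3, 189.6], [0.0, 0.0, 1.0]] [538.5 186.8 326.7]
```

View pics/w1.png

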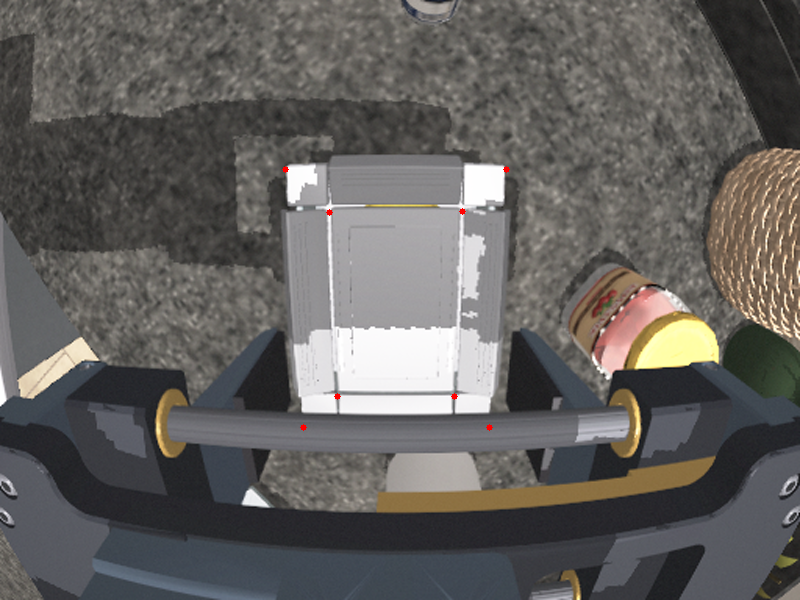

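The wrist view shows the fit matching the lid corners, at (285,169), (506,169), (337,397) and (454,397). The fingers are centred over both ±x rims, so I'll go down.

>>> apply_moves([
  [1,0,0,-0.02,0,0,0],
  [1,0,0,-0.02,0,0,0],
  [1,0,0,-0.015,0,0,0],
  [1,0,0,-0.005,0,0,0],
  [1,0,0,0,0,0,0],
])

```text
time_s: 3.05
ee_pos: [552.2, 106.2, 108.3]
ee_rot: [180.0, 0.0, 99.8]
force: [-0.5, 0.6, -0.2]
gripper_width: 91.4
gripper_force: 0.0
```

>>> apply_moves([
  [1,0,0,-0.003,0,0,0],
  [1,0,0,-0.003,0,0,0],
  [1,0,0,-0.003,0,0,0],
  [1,0,0,-0.003,0,0,0],
  [1,0,0,0,0,0,0],
])

```text
time_s: 3.47
ee_pos: [553.1, 106.1, 96.8]
ee_rot: [179.9, -0.0, 99.8]
force: [-1.0, -0.2, 4.8]
gripper_width: 91.2
gripper_force: 2.4
```

>>> apply_moves([
  [1,0,0,-0.002,0,0,0],
  [1,0,0,-0.002,0,0,0],
  [1,0,0,-0.002,0,0,0],
  [1,0,0,0,0,0,0],
])

```text
time_s: 3.8
ee_pos: [552.5, 105.9, 90.7]
ee_rot: [179.9, -0.0, 99.8]
force: [-0.1, -0.1, 0.5]
gripper_width: 91.1
gripper_force: 0.0
```

>>> apply_moves([
  [1,0,0,-0.001,0,0,0],
  [1,0,0,0,0,0,0],
  [1,0,0,0,0,0,0],
])

```text
time_s: 4.05
ee_pos: [552.5, 105.9, 90.3]
ee_rot: [179.9, 0.0, 99.8]
force: [-1.5, 0.0, 9.0]
gripper_width: 91.0
gripper_force: 4.4
```

>>> apply_moves([
  [1,0,0,0.02,0,0,0],
  [0,0,0,0.02,0,0,0],
  [-1,0,0,0,0,0,0],
  [-1,-0.005,0.026,0,0,0,0],
  [-1,-0.005,0.025,0,0,0,0],
])

```text
time_s: 4.47
ee_pos: [542.2, 156.6, 128.6]
ee_rot: [180.0, 0.0, 99.6]
force: [0.4, -0.5, 0.2]
gripper_width: 67.6
gripper_force: 0.0
```

>>> apply_moves([
  [-1,-0.004,0.025,0,0,0,0],
  [-1,0,0,0,0,0,0],
  [-1,0,0,0,0,0,0],
  [-1,0,0,0,0,0,0],
  [-1,0,0,0,0,0,0],
])

```text
time_s: 4.88
ee_pos: [538.1, 181.0, 128.5]
ee_rot: [-180.0, 0.0, 99.8]
force: [0.9, -0.4, -0.1]
gripper_width: 34.0
gripper_force: 0.0
```

Run:
```python
from h import *
from workcell import cams,status
import cv2
s=status.state(); print(s["ee_pos"],s["ee_rot"],s["gripper_width"])
f=cams.grab_frame("wrist"); a=cv2.resize(f["color"][90:282,120:376],(800,600),interpolation=cv2.INTER_CUBIC)
cv2.imwrite("pics/w2.png",a[...,::-1])
```

```text
[538.07453944 181.01755709 128.4941089 ] [-1.79957706e+02  2.57450450e-02  9.97561526e+01] 33.996487910371286
```

View pics/w2.png

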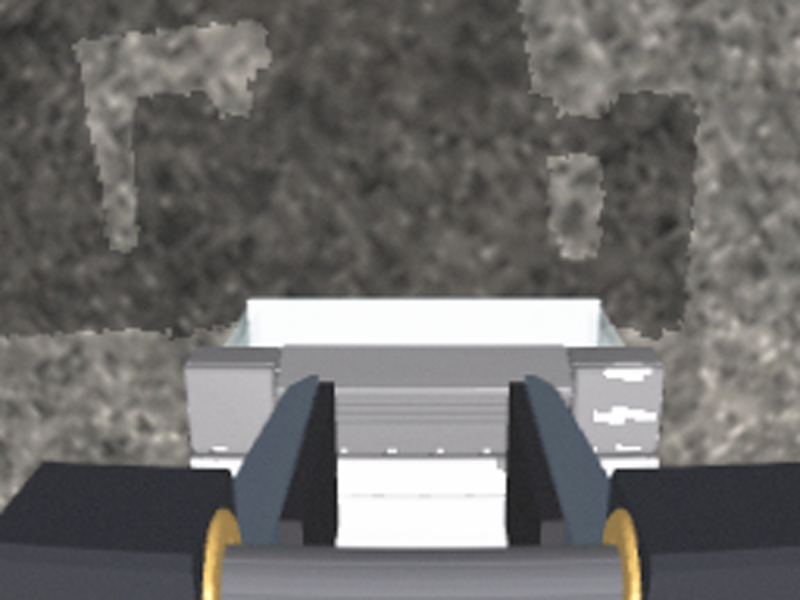

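The view shows the ±x sides now flush and the left section still raised under the closing fingers. I'll finish closing, then press it.

>>> apply_moves([
  [-1,0,0,-0.01,0,0,0],
  [-1,0,0,-0.01,0,0,0],
  [-1,0,0,0,0,0,0],
  [-1,0,0,0,0,0,0],
  [-1,0,0,0,0,0,0],
])

```text
time_s: 5.35
ee_pos: [538.1, 181.7, 108.6]
ee_rot: [-180.0, 0.0, 99.8]
force: [0.2, 0.4, -0.2]
gripper_width: 0.3
gripper_force: 0.0
```

>>> apply_moves([
  [-1,0,0,-0.003,0,0,0],
  [-1,0,0,-0.003,0,0,0],
  [-1,0,0,-0.003,0,0,0],
  [-1,0,0,-0.003,0,0,0],
  [-1,0,0,0,0,0,0],
])

```text
time_s: 5.77
ee_pos: [538.2, 182.7, 97.1]
ee_rot: [180.0, -0.1, 99.8]
force: [-0.4, 3.0, 3.0]
gripper_width: 0.4
gripper_force: 1.6
```

>>> apply_moves([
  [-1,0,0,-0.002,0,0,0],
  [-1,0,0,-0.002,0,0,0],
  [-1,0,0,-0.002,0,0,0],
  [-1,0,0,0,0,0,0],
  [-1,0,0,0,0,0,0],
])

```text
time_s: 6.18
ee_pos: [537.9, 181.5, 90.5]
ee_rot: [-179.9, 0.0, 99.8]
force: [-0.0, 0.3, 0.3]
gripper_width: 0.5
gripper_force: 0.0
```

>>> apply_moves([
  [-1,0,0,0.02,0,0,0],
  [-1,0.002,-0.011,0.01,0,0,0],
  [-1,0.005,-0.028,0,0,0,0],
  [-1,0.005,-0.028,0,0,0,0],
  [-1,0.005,-0.028,0,0,0,0],
])

```text
time_s: 6.6
ee_pos: [555.6, 85.2, 121.5]
ee_rot: [179.9, 0.0, 99.9]
force: [0.5, -0.4, 0.3]
gripper_width: 0.6
gripper_force: 0.0
```

>>> apply_moves([
  [-1,0.005,-0.028,0,0,0,0],
  [-1,0.005,-0.028,0,0,0,0],
  [-1,0,0,0,0,0,0],
  [-1,0,0,-0.011,0,0,0],
  [-1,0,0,0,0,0,0],
])

```text
time_s: 7.02
ee_pos: [563.9, 30.4, 108.2]
ee_rot: [-179.8, -0.0, 99.7]
force: [-0.0, 0.3, -0.2]
gripper_width: 0.2
gripper_force: 0.0
```

Run:
```python
from h import *
from workcell import cams,status
import cv2
s=status.state(); print(s["ee_pos"],s["ee_rot"],s["gripper_width"])
f=cams.grab_frame("wrist"); a=f["color"][90:282,120:376]
b=cams.grab_frame("scene")["color"][170:290,190:350]
a=cv2.resize(a,(533,400),interpolation=cv2.INTER_CUBIC)
cv2.imwrite("pics/w3.png",cv2.hconcat([cv2.resize(a,(400,300)),cv2.resize(b,(400,300),interpolation=cv2.INTER_CUBIC)])[...,::-1])
```

```text
[563.90489413  30.42248884 108.19268978] [-1.79829425e+02 -2.92217326e-02  9.97463469e+01] 0.19258277381559055
```

View pics/w3.png

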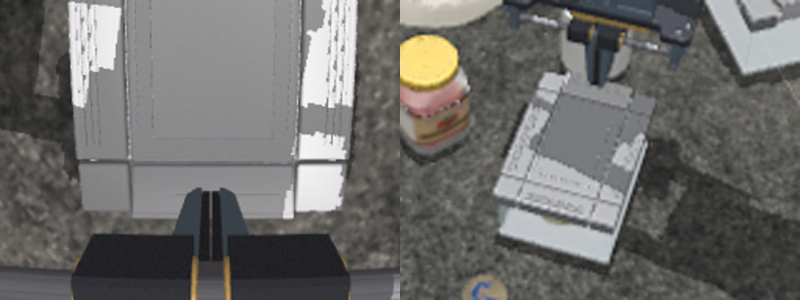

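The left picture shows the fingers over the middle of the right section, at about (212,195). In the scene view the near, far and left sides are flush. I'll press the right side.

>>> apply_moves([
  [-1,0,0,-0.003,0,0,0],
  [-1,0,0,-0.003,0,0,0],
  [-1,0,0,-0.003,0,0,0],
  [-1,0,0,-0.003,0,0,0],
  [-1,0,0,0,0,0,0],
])

```text
time_s: 7.53
ee_pos: [565.3, 30.8, 97.9]
ee_rot: [180.0, 0.0, 99.8]
force: [-0.4, -0.8, 3.8]
gripper_width: 0.7
gripper_force: 1.7
```

>>> apply_moves([
  [-1,0,0,-0.002,0,0,0],
  [-1,0,0,-0.002,0,0,0],
  [-1,0,0,-0.0015,0,0,0],
  [-1,0,0,0,0,0,0],
  [-1,0,0,0,0,0,0],
])

```text
time_s: 7.95
ee_pos: [564.8, 31.1, 92.0]
ee_rot: [-180.0, -0.0, 99.8]
force: [0.4, 0.4, -1.0]
gripper_width: 0.6
gripper_force: 0.0
```

>>> apply_moves([
  [-1,0,0,0.03,0,0,0],
  [-1,0,0,0.035,0,0,0],
  [-1,0,0,0.035,0,0,0],
  [-1,-0.03,0.02,0.03,0,0,0],
  [-1,-0.03,0.02,0.02,0,0,0],
])

```text
time_s: 8.37
ee_pos: [510.0, 68.7, 241.5]
ee_rot: [179.8, -0.0, 99.7]
force: [0.2, 1.1, 0.4]
gripper_width: 0.4
gripper_force: 0.0
```

>>> apply_moves([
  [-1,-0.03,0.035,0,0,0,0],
  [-1,-0.03,0.035,0,0,0,0],
  [-1,-0.03,0.035,0,0,0,0],
  [-1,-0.03,0.03,0,0,0,0],
  [-1,0,0,0,0,0,0],
])

```text
time_s: 8.78
ee_pos: [392.7, 196.8, 239.1]
ee_rot: [-179.8, -0.2, 100.1]
force: [-0.1, -1.0, 0.3]
gripper_width: 0.4
gripper_force: 0.0
```

>>> apply_moves([
  [-1,-0.01,0.035,0,0,0,0],
  [-1,-0.01,0.035,0,0,0,0],
  [-1,-0.01,0.035,0,0,0,0],
  [-1,-0.01,0.03,0,0,0,0],
  [-1,0,0,0,0,0,0],
])

```text
time_s: 9.2
ee_pos: [356.6, 332.5, 238.9]
ee_rot: [-180.0, -0.2, 100.1]
force: [0.2, -0.3, 0.3]
gripper_width: 0.5
gripper_force: 0.0
```

Run:
```python
from h import *
from workcell import cams,status
import cv2
s=status.state(); print(s["ee_pos"],s["force"])
a=cams.grab_frame("top")["color"]; b=cams.grab_frame("scene")["color"]
T=np.load("pics/top.npz")["color"]; S=np.load("pics/scene.npz")["color"]
r=lambda i:cv2.resize(i,(400,300),interpolation=cv2.INTER_CUBIC)
top=lambda i:r(i[165:240,185:285]); sc=lambda i:r(i[190:286,205:333])
cv2.imwrite("pics/end.png",cv2.vconcat([cv2.hconcat([top(T),top(a)]),cv2.hconcat([sc(S),sc(b)])])[...,::-1])
```

```text
[356.57596131 332.48376754 238.88746906] [ 0.23178792 -0.28004701  0.29217983]
```

View pics/end.png

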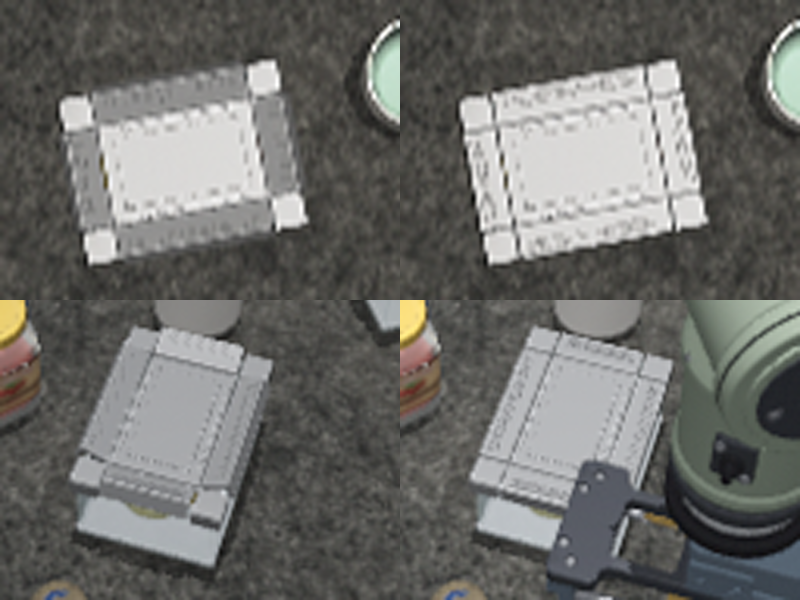

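The top view shows all four sides flush, with the same brightness as the rigid corners. The box and mug are in the same pixels as before. I'll hand the job in.

```bash
python3 -c "
from workcell import env
print(env.job_done())"
```

```text
the job is handed in; nothing more can be done
None
```

All four sides of the small food box's rim are pressed shut. The box and mug showed no movement in the before-and-after pictures, and nothing went near the jars. I handed the job in at about 9 s with the arm clear; no verdict came back.

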